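# Tuck a coaster under the weighted arm of its holder

### The arm

A 6-joint arm with a two-finger parallel gripper is mounted at the origin on a cart in front of the work surface, level with it; the furniture and walls round the work are solid. World frame = base frame: x ahead of the robot, y to its left, z up, the work surface at z = 0. Lengths are in m, angles in rad, forces in N, time in s.
With the tool pointing down it reaches from about 0.3 to 0.875 m from the base axis. Payload 6.4 kg.
Tool frame: the origin (TCP) lies at the very end of the fingers, on their centre line; the grasp point (between the pads) lies 19 mm behind it; z points along the fingers, y is the line along which they close (so a half turn about z gives the same grasp; the last joint's range is limited). The gripper opens to 85 mm and grips with 20 to 120 N. Pads are 22 mm wide; open, the fingers measure 114 mm over their backs; the gripper's body (76 mm by 85 mm) begins 54 mm behind the grasp point. The pads swing forward as they close: fully open they stand 13 mm farther back than shut.
Start: joints at [0.897, 0.181, 1.607, -0, 1.354, -0.206], TCP at [0.259, 0.513, 0.231] pointing down, gripper open.
Joint ranges: [-2.99, 2.99], [-0.89, 2.07], [0.3, 2.58], [-1.14, 4.28], [0, 2.63], [-3.12, 3.12]. Speed limits (rad/s): [2.57, 2.57, 3.01, 3.14, 3.14, 3.14].

### API

Orientations are given as a unit quaternion [w, x, y, z].
In Python, from bench import telemetry, camera, ctrl, spotter gives the robot as it stands.
- The arm moves only by the tool send_rows, never from a script. Its argument "series" is a list of rows, each a list of 3 entries, a list of its own where there are three numbers: the turn, a rotation vector about the world's x, y, z in degrees, then the shift along the world's x, y, z in mm, then the closure, from -1 (fully open) to 1 (shut), so that 0 is half open. In form: [[[rx, ry, rz], [dx, dy, dz], gripper], ...]. A call has 1 to 10 rows; each row is the pose to reach, as a shift and turn from the pose commanded when the call began; what a row does not reach only later rows make up. A row lasts 1/8 s, in which the tool goes at most 62.5 mm and 10.7 degrees, less where a joint would pass 70% of its speed; a pose out of reach is approached as far as the arm can. A call with a gripper value outside its range is refused whole. The fingers move at their own pace and stop on an object; the grip force is fixed at half the most. Time passes only in rows, so rows that repeat a pose let the fingers close. It gives the time, the measured TCP pose, the force, the opening and the grip force at its end, in the units of the state.
- telemetry.get_obs(): the state, without advancing time (a new reading comes with each control period).
- camera(name): name is "scene" or "top" or "wrist"; returns a dict with "pixels" (400x640x3 uint8, red, green, blue), "camera_matrix" (3x3 intrinsics, pixels), "xyz" and "orientation" of the camera in the world. Camera axes: x right, y up, looking along -z (the intrinsics and any distortion apply to the point x, -y, -z); pixel columns grow to the right and rows downward; lengths in m; the calibration is good to about 2 mm. A picture is of the moment at which its call begins. There is no depth.
- ctrl.hand_in(): hands the job in; it is judged then, once.
Trained networks look in the newest picture that a camera, given by its name, has taken for a name from the list of things; names that differ only in an ending like _2 or _b are one class to them, and where a whole thing is asked for, a point or a joint stands for the part that bears it (a point fixed in the world has none). Each returns a list of dicts, best first, with "conf" (0 to 1); they miss things now and then, are a little off and sometimes report something else, mostly with a low value. They report only what shows in the picture. A call takes as long as a camera call. They do not tell look-alikes from the thing itself.
- spotter.boxes_of(thing, camera): "xyz" ([x, y, z] in m, in world coordinates, good to about 4 mm: the middle of the surface that is visible of it).
- spotter.landmark_of(thing, camera): "xyz" ([x, y, z] in m, in world coordinates, good to about 4 mm: a listed point, or the origin of a listed thing).
The state is a dict: "time_s": time; "q": joint angles; "dq": joint speeds; "joint_efforts": joint torques, N m; "eef_pos": TCP position; "eef_rot": TCP orientation; "wrist_force": force on the tool from outside, world axes, zero at the start; "torque": the same for the moment, N m; "opening": opening from 0.0 (shut) to 1.0 (fully open); "grasp_force": force on a finger pad.
Only numpy, scipy, OpenCV 4.12 (cv2) and the standard library are available. Lean on these libraries where they do the work, as an engineer would, in place of code of your own. Each camera call takes 0.05 s, during which the arm holds its last target. There are 200 camera calls.

### The job

Put the loose cork coaster back in its metal holder: lay it on the holder's feed table, then slide it in lengthways under the weighted arm, on top of the pile, and press it home until it bears against the backstop. Do not shift the backstop, and leave the mug, tin, tumbler and spice jar where they stand.

Things in the scene. Friction and masses are not known exactly. Their poses are not given: they have to be found in the camera images.
- coaster: The loose cork coaster, a flat rectangle 80 (its x) x 56 (its y) x 10 mm with rounded edges, 60 g, lying flat on the worktop to the left of the holder. Origin: centre of its underside; z up. Either end may lead in.
- holder: Coaster holder, bare aluminium, fixed to the worktop, 235 x 74 mm. Origin on the worktop under its middle; +x points inward, the way a coaster slides in, z up. It has an open feed table at the front, then a channel between two low cheeks with a pile of two coasters in it, a weighted arm over the pile and a backstop behind it. All holder coordinates below are in this frame, in mm.
- table_mouth (a point): Middle of the feed table's outer (robot side) edge: holder x = -125, y = 0, z = 18. The table, 60 wide and flat, runs from here to x = -15 and carries on into the top of the pile (z = 17.5).
- channel_mouth (a point): Holder x = -50, y = 0, z = 18: here the two side cheeks begin, 61 apart inside, 4 thick, top at z = 28.5. Toward the table they flare outward to x = -77, 84 apart at the ends. A coaster at home has its rear edge at x = -35 to -20, between the cheeks, where fingers cannot hold its sides: it is pushed from behind.
- channel_back (a point): Holder x = 52, y = 0, z = 18: about the middle of the range of the backstop, a plate across the channel, top at z = 29.5, that stops the coaster's front edge. It may have been set anywhere from x = 45 to 60 and its place is not reported: feel for it. Friction holds it: it slips at about 14 N and is spoilt if shifted by over 4 mm. A 7 to 12 N push on the coaster seats it; no gap over 3 mm may stay.
- clamp (a joint): Weighted dark steel arm, 30 wide, hinged across the holder at x = 100, z = 34. 0 rad: nose down on the pile; grows as it lifts (0.13 with one more coaster under it); top stays below z = 60.
- nose (a point): Underside of the arm's round nose, at holder x = 22, on the pile; moves with the arm. From it a straight lip rises toward the table at 21 degrees to its front edge at x = -13, 12 mm above the table, so a 10 mm coaster pushed along the table wedges the arm up. The nose bears down with about 1 N; pushing a coaster under it takes up to about 4 N.
- mug: Bystander: small speckled mug with a handle, 63 x 88 x 49 mm. Origin about the centre of its underside.
- tin: Bystander: round food tin, 57 mm across, 72 mm tall. Origin at the centre of its underside.
- tumbler: Bystander: small clear glass, 51 mm across, 58 mm tall. Origin at the centre of its underside.
- jar: Bystander: spice jar with a red cap, 45 mm across, 108 mm tall. Origin at the centre of its underside.
There are look-alikes about, which are no part of the job. There is more than one size of the coaster; the one meant has the size given above.

How it is judged:
By the outcome, as a careful person would: the job done as asked, in the order asked, and still so for the second after the job is handed in, with the robot touching nothing.
It also fails if it takes over 54 s, if anything falls off the work surface, if the arm or the gripper's body presses on something with over 40 N, if the wrist force passes 120 N, or if a joint passes its speed limit or range.

## Working session

There is one attempt and no reset: what is moved stays moved. The work goes in short steps, Python scripts to look and compute and a tool call to move; the robot and the scene stay as the last step left them, time stands still between calls to the robot, and variables do not carry over. Pictures are saved under pics/ and viewed, at most 12 in all, crops included, and the job is handed in when it is done.

Besides the shell and the picture viewer there is one more tool, called after "Call:" by a JSON object that holds its "method" and its "body". send_rows: Moves the arm, as the interface text tells. Its arguments: {"type":"object","properties":{"series":{"type":"array","items":{"type":"array"}}},"required":["series"]}

```bash
mkdir -p pics; ls
python3 - <<'E'
from bench import telemetry, camera, spotter
import cv2
for c in ("scene","top"):
    d=camera(c); cv2.imwrite(f"pics/{c}0.png",d["pixels"][:,:,::-1]); print(c,d["xyz"],d["orientation"],d["camera_matrix"])
    for k in d:
        if k not in("pixels","xyz","orientation","camera_matrix"):print(k,d[k])
    for t in ("coaster","holder","mug","tin","tumbler","jar","table_mouth","channel_mouth","channel_back","nose"):
        print(t,[( [round(float(v),3) for v in r["xyz"]],round(r["conf"],2)) for r in spotter.landmark_of(t,c)])
o=telemetry.get_obs();print(o)
E
```

```text
pics
scene [-0.22409231 -0.1028315   0.94486165] [-0.64835293 -0.263823    0.25763009  0.66608006] [[496.88385037   0.         316.75060209]
 [  0.         496.88385037 199.27209569]
 [  0.           0.           1.        ]]
coaster [([0.502, 0.108, 0.001], 0.84), ([0.407, 0.012, 0.0], 0.81), ([0.59, 0.003, -0.001], 0.68)]
holder [([0.574, -0.154, 0.0], 0.69)]
mug [([0.693, 0.054, 0.0], 0.93), ([0.618, -0.182, 0.022], 0.37)]
tin [([0.67, 0.166, -0.001], 0.95)]
tumbler [([0.762, 0.144, -0.001], 0.85)]
jar [([0.441, -0.35, -0.002], 0.65), ([0.696, 0.05, -0.001], 0.55)]
table_mouth [([0.469, -0.089, 0.018], 0.61)]
channel_mouth [([0.533, -0.12, 0.016], 0.85), ([0.693, 0.051, -0.002], 0.33)]
channel_back [([0.615, -0.18, 0.017], 0.65)]
nose [([0.594, -0.164, 0.019], 0.65)]
top [ 0.49769958 -0.08116255  1.12105245] [ 0.71737887  0.02155412 -0.03281404 -0.69557617] [[394.44425036   0.         315.82033766]
 [  0.         394.44425036 198.34559596]
 [  0.           0.           1.        ]]
coaster [([0.59, 0.009, 0.003], 0.79), ([0.41, 0.011, -0.002], 0.74), ([0.762, 0.143, -0.003], 0.71)
[... 470 characters left out ...]
: 1.1, 'q': array([ 8.96714940e-01,  1.80772934e-01,  1.60696006e+00,  1.58023774e-05,
        1.35378846e+00, -2.06318618e-01]), 'dq': array([-2.85609867e-04,  8.31700084e-04,  1.25392719e-04, -2.44427369e-05,
        4.14165251e-04,  6.76865187e-04]), 'joint_efforts': array([-6.11049036e-04, -4.44850194e+01, -3.51689243e+01, -1.18978319e-04,
        6.68642697e-04,  1.00632914e-05]), 'eef_pos': array([0.25927754, 0.51327103, 0.23132302]), 'eef_rot': array([8.18868857e-06, 2.31756625e-01, 9.72773800e-01, 3.54922382e-05]), 'wrist_force': array([-0.07217858, -0.71967123,  0.03951975]), 'torque': array([-0.04569659, -0.00748803, -0.01155988]), 'grasp_force': 0.0, 'opening': 0.9991775617298637}
```

View pictures.

View pics/scene0.png

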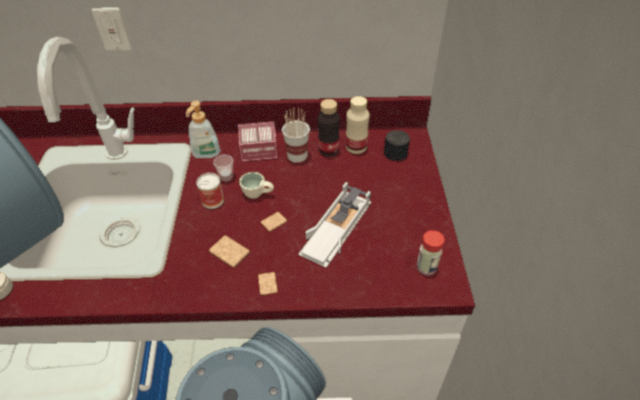

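View pics/top0.png

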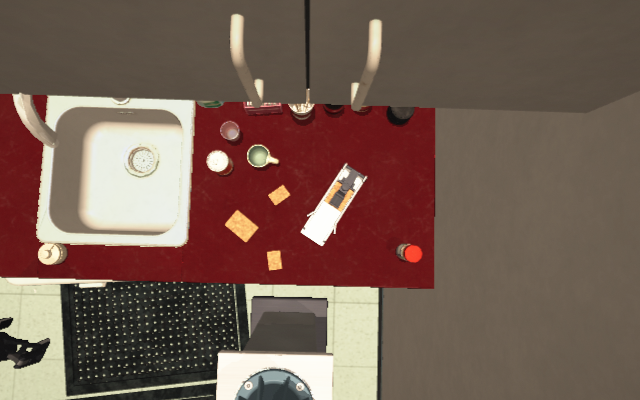

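Candidates in the top picture: (241,226) large, (279,195) small and (274,260) small, all cork-coloured. I'll measure them on a rectified plane.

```bash
cat > h.py <<'E'
import numpy as np, cv2
from scipy.spatial.transform import Rotation as R
def pose(d):
    w,x,y,z=d["orientation"]; return R.from_quat([x,y,z,w]).as_matrix(), np.array(d["xyz"])
def proj(d,P):
    Rm,t=pose(d); p=(np.atleast_2d(P)-t)@Rm*[1,-1,-1]; p=p@d["camera_matrix"].T; return p[:,:2]/p[:,2:]
def rect(d,z,x0,x1,y0,y1,s):
    """top-down view on plane z; row 0 = x1, col 0 = y1, s px per mm"""
    c=np.array([[x1,y1,z],[x1,y0,z],[x0,y0,z],[x0,y1,z]])
    W,H=int((y1-y0)*1000*s),int((x1-x0)*1000*s)
    M=cv2.getPerspectiveTransform(proj(d,c).astype(np.float32),np.float32([[0,0],[W,0],[W,H],[0,H]]))
    return cv2.warpPerspective(d["pixels"][:,:,::-1],M,(W,H),flags=cv2.INTER_CUBIC)
def cork(im,x1,y1,s):
    h=cv2.cvtColor(im,cv2.COLOR_BGR2HSV)
    m=cv2.inRange(h,(8,60,110),(25,255,255)); m=cv2.morphologyEx(m,cv2.MORPH_CLOSE,np.ones((7,7)))
    for c in cv2.findContours(m,cv2.RETR_EXTERNAL,cv2.CHAIN_APPROX_NONE)[0]:
        if cv2.contourArea(c)<700*s*s: continue
        b=cv2.boxPoints(cv2.minAreaRect(c)); e=b[1]-b[0],b[2]-b[1]
        L=max(e,key=np.linalg.norm); u=b.mean(0)
        yield (x1-u[1]/s/1000,y1-u[0]/s/1000),sorted(np.linalg.norm(v)/s for v in e),(np.degrees(np.arctan2(-L[0],-L[1]))+90)%180-90
E
python3 - <<'E'
from bench import camera; from h import *
for c in("scene","top"):
    d=camera(c); im=rect(d,0.01,.33,.72,-.25,.2,2); cv2.imwrite(f"pics/r_{c}.png",cv2.resize(im,None,fx=.75,fy=.75))
    for r in cork(im,.72,.2,2): print(c,np.round(r[0],4),np.round(r[1],1),round(r[2],1))
E
```

```text
scene [0.4042 0.0117] [41.1 59.4] 8.9
scene [0.4979 0.1072] [61.9 87.4] 52.5
scene [0.5865 0.0048] [44.6 58.4] -53.5
scene [ 0.6006 -0.1641] [57.1 71.3] -31.3
scene [0.6483 0.1624] [27.9 54.9] -73.8
scene [0.6938 0.056 ] [52.5 93. ] -90.0
top [0.4088 0.0137] [39.4 54.7] 8.3
top [0.5006 0.1092] [57.7 82. ] 52.3
top [0.5911 0.0075] [39.7 54.9] -52.2
top [ 0.5931 -0.1627] [60.4 71. ] -31.4
```

View pics/r_scene.png

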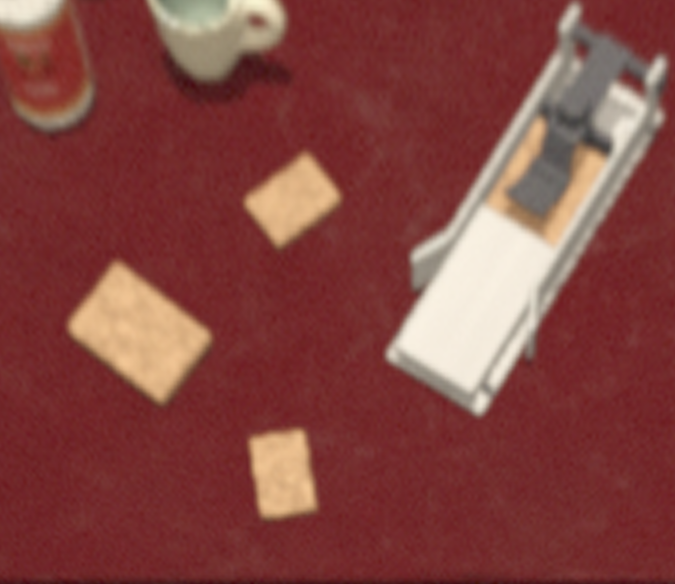

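The match is the large one at rectified (140,333): about 82 x 58 mm at (0.500, 0.109), yaw 52°. The other two are about 55 x 40 mm. In this view the holder runs from (440,380) to (615,40), at yaw about -31.3°. I'll move above the coaster and check closely with the wrist camera.

Call:
{"method": "send_rows", "body": {"series": [[[0,0,10],[30,-50,0],-1],[[0,0,20],[60,-105,-10],-1],[[0,0,30],[95,-165,-20],-1],[[0,0,40],[130,-225,-30],-1],[[0,0,50],[160,-285,-40],-1],[[0,0,60],[195,-345,-50],-1],[[0,0,70],[235,-412,-50],-1],[[0,0,79],[235,-412,-50],-1],[[0,0,79],[235,-412,-50],-1],[[0,0,79],[235,-412,-50],-1]]}}

```text
time_s: 2.45
eef_pos: [0.4951, 0.0993, 0.1812]
eef_rot: [-0.0, -0.438, 0.899, -0.0]
wrist_force: [-1.3, 0.5, -0.9]
opening: 0.998
grasp_force: 0.0
```

Run:
```python
from bench import camera,telemetry; from h import *
d=camera("wrist"); o=telemetry.get_obs(); print(o["time_s"],o["eef_pos"],o["eef_rot"],o["q"],d["xyz"])
im=rect(d,0.01,.40,.60,.0,.22,2)
for r in cork(im,.6,.22,2): print(np.round(r[0],4),np.round(r[1],1),round(r[2],1))
cv2.imwrite("pics/w1.png",np.hstack([cv2.resize(d["pixels"][:,:,::-1],(400,250)),cv2.resize(im,(275,250))]))
```

```text
2.5 [0.49443274 0.10057452 0.18117839] [-1.17405365e-04 -4.38620421e-01  8.98672391e-01  2.16250923e-04] [-3.51468007e-02  7.56906875e-02  1.83091010e+00  2.87443183e-04
  1.23540239e+00 -2.51416376e+00] [0.44702212 0.03706364 0.3240206 ]
[0.419  0.0177] [34.5 36. ] 0.0
[0.5002 0.1078] [57.2 81. ] 52.3
[0.5842 0.0129] [38.9 39.9] 37.7
```

View pics/w1.png

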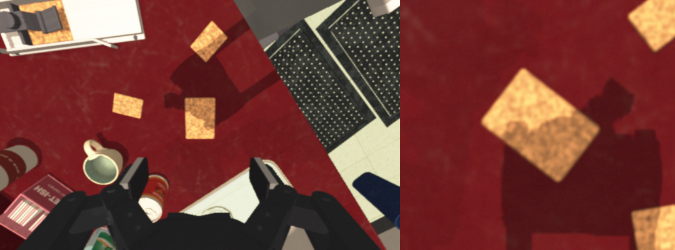

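The wrist crop shows the chosen coaster, at (200,118) in the left panel. It measures 81 x 57 mm, is centred at (0.5002, 0.1078) at yaw 52.3°, and nothing is nearby. Grasp next.

Call:
{"method": "send_rows", "body": {"series": [[[0,0,0],[0,0,-50],-1],[[0,0,0],[0,0,-100],-1],[[0,0,0],[0,0,-140],-1],[[0,0,0],[0,0,-165],-1],[[0,0,0],[0,0,-182],-1],[[0,0,0],[0,0,-182],-1],[[0,0,0],[0,0,-182],0.1],[[0,0,0],[0,0,-182],0.4],[[0,0,0],[0,0,-182],0.6],[[0,0,0],[0,0,-182],0.6]]}}

```text
time_s: 3.75
eef_pos: [0.4956, 0.1013, 0.0011]
eef_rot: [0.001, -0.44, 0.898, -0.001]
wrist_force: [-1.5, -0.0, 8.0]
opening: 0.626
grasp_force: 62.2
```

Call:
{"method": "send_rows", "body": {"series": [[[0,0,0],[0,0,10],0.6],[[0,0,0],[0,0,40],0.6],[[0,0,0],[0,0,80],0.6],[[0,0,0],[0,0,80],0.6],[[0,0,0],[0,0,80],0.6]]}}

```text
time_s: 4.38
eef_pos: [0.4941, 0.1012, 0.0795]
eef_rot: [0.0, -0.44, 0.898, -0.0]
wrist_force: [0.4, -1.3, 0.0]
opening: 0.631
grasp_force: 63.4
```

Run:
```python
from bench import camera,telemetry; from h import *
o=telemetry.get_obs(); print(o["eef_pos"],o["eef_rot"],o["wrist_force"])
d=camera("wrist"); cv2.imwrite("pics/w2.png",d["pixels"][:,:,::-1])
a=np.radians(52.3);u=np.array([np.cos(a),np.sin(a),0]);v=np.array([-u[1],u[0],0])
c=o["eef_pos"]+9.2e-3*u
P=[c+sx*.04*u+sy*.028*v+[0,0,.007] for sx in(1,-1) for sy in(1,-1)]
print(proj(d,P).round(0).tolist())
```

```text
[0.49414051 0.10121907 0.07951852] [ 2.16135517e-04 -4.39897032e-01  8.98048182e-01 -1.33179419e-04] [ 0.40653039 -1.30466824  0.04293468]
[[365.0, 333.0], [273.0, 333.0], [373.0, 208.0], [265.0, 208.0]]
```

View pics/w2.png

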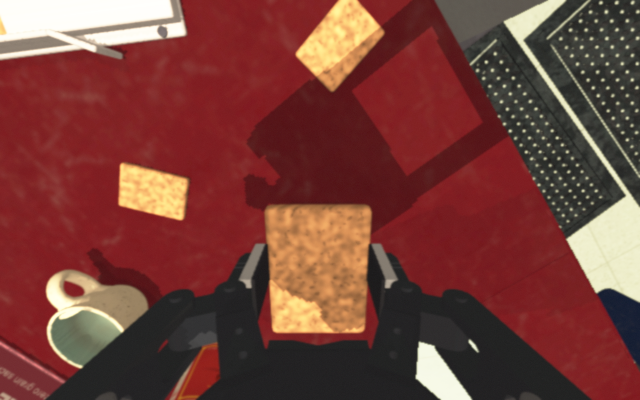

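The coaster is held squarely, with corners at (266,205), (371,205), (275,332) and (364,332) as predicted. I'll carry it to above the feed table.

Call:
{"method": "send_rows", "body": {"series": [[[0,0,-10],[0,0,40],0.6],[[0,0,-20],[0,-30,40],0.6],[[0,0,-30],[0,-65,40],0.6],[[0,0,-40],[0,-100,40],0.6],[[0,0,-50],[-5,-135,40],0.6],[[0,0,-60],[-5,-170,40],0.6],[[0,0,-70],[-6,-202,40],0.6],[[0,0,-80],[-6,-202,40],0.6],[[0,0,-83.5],[-6,-202,40],0.6],[[0,0,-83.5],[-6,-202,40],0.6]]}}

```text
time_s: 5.68
eef_pos: [0.4874, -0.1005, 0.118]
eef_rot: [-0.001, 0.27, 0.963, 0.0]
wrist_force: [-1.0, 0.1, -1.0]
opening: 0.626
grasp_force: 63.5
```

Run:
```python
from bench import camera,telemetry,spotter; from h import *
o=telemetry.get_obs(); print(o["eef_pos"],o["eef_rot"],o["wrist_force"])
d=camera("wrist"); cv2.imwrite("pics/w3.png",d["pixels"][:,:,::-1]); print(d["xyz"])
for t in ("holder","table_mouth","channel_mouth","nose"):
    print(t,[( [round(float(v),4) for v in r["xyz"]],round(r["conf"],2)) for r in spotter.landmark_of(t,"wrist")])
# top camera, holder frame view at z=18
t=camera("top"); im=rect(t,.0285,.44,.70,-.26,-.05,3); cv2.imwrite("pics/t3.png",cv2.resize(im,None,fx=.7,fy=.7))
```

```text
[ 0.4873574  -0.10049036  0.11798883] [-1.31489591e-03  2.69620701e-01  9.62965678e-01  2.28235286e-04] [-0.97971045  0.11280139 -1.00354875]
[ 0.42085966 -0.06048226  0.26100439]
holder [([0.6203, -0.1813, 0.022], 0.21)]
table_mouth [([0.4703, -0.0857, 0.023], 0.56)]
channel_mouth []
nose []
```

View pics/w3.png

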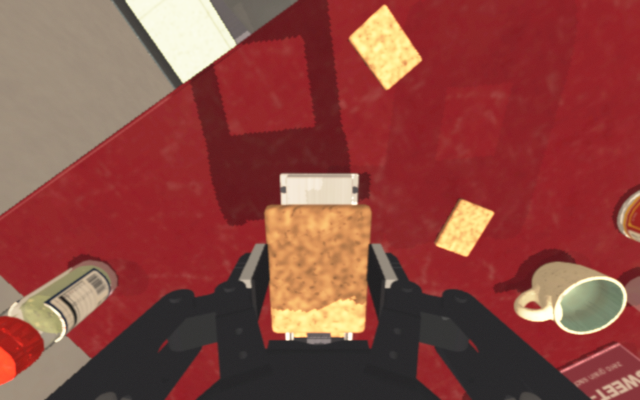

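The feed table's outer edge shows at (281..358, about 176) and its sides at columns 281 and 358, parallel to the held coaster. I'll work out the lateral offset from those.

Run:
```python
from h import *; from bench import camera,telemetry
d=camera("wrist"); Rm,t=pose(d); K=d["camera_matrix"]
def unp(p,z):
    r=np.linalg.inv(K)@[p[0],p[1],1]; r=Rm@(r*[1,-1,-1]); return t+r*(z-t[2])/r[2]
a=np.radians(-31.3);u=np.array([np.cos(a),np.sin(a),0]);v=np.array([-u[1],u[0],0]);H=np.array([.575,-.1535,0])
g=cv2.cvtColor(d["pixels"],cv2.COLOR_RGB2GRAY).astype(int)
print(g[164:206:2,320].tolist()); 
for r in(188,194,200): print(r,[c for c in range(265,375) if abs(g[r,c+1]-g[r,c-1])>45])
h=lambda p:np.round([(p-H)@u*1e3,(p-H)@v*1e3],1)
for p in((281,195),(358,195),(319.5,176),(319.5,182)): print(p,h(unp(p,.018)))
print("tcp",h(telemetry.get_obs()["eef_pos"]))
zc=telemetry.get_obs()["eef_pos"][2]+.009
for p in((266,205),(371,205),(275,332),(364,332)): print(p,h(unp(p,zc)))
```

```text
[54, 51, 50, 55, 138, 162, 219, 235, 236, 234, 234, 235, 233, 222, 219, 219, 219, 219, 218, 219, 173]
188 [285, 286, 350, 351, 352]
194 [279, 280, 281, 356, 357, 358]
200 [279, 280, 281, 355, 356, 357]
(281, 195) [-106.2  -33.8]
(358, 195) [-106.3   36.6]
(319.5, 176) [-124.     1.4]
(319.5, 182) [-118.5    1.4]
tcp [-1.016e+02  1.000e-01]
(266, 205) [-134.1  -26.5]
(371, 205) [-134.1   26.8]
(275, 332) [-54.3 -25.6]
(364, 332) [-54.4  27.3]
```

View pics/t3.png

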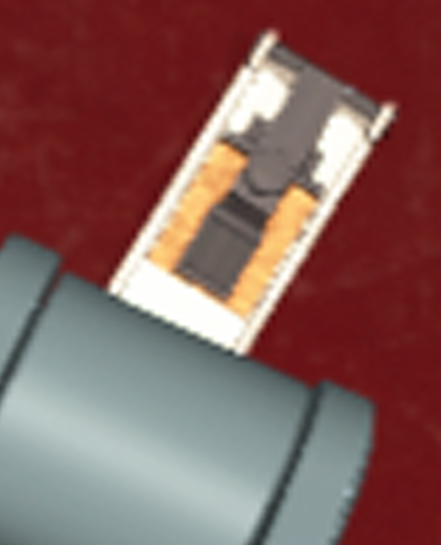

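Call:
{"method": "send_rows", "body": {"series": [[[0,0,0],[0.5,0.5,-40],0.6],[[0,0,0],[0.5,0.5,-75],0.6],[[0,0,0],[0.5,0.5,-90],0.6],[[0,0,0],[0.5,0.5,-96],0.6],[[0,0,0],[0.5,0.5,-98],0.6],[[0,0,0],[0.5,0.5,-98],0.6]]}}

```text
time_s: 6.78
eef_pos: [0.4896, -0.1006, 0.0222]
eef_rot: [0.001, 0.27, 0.963, -0.0]
wrist_force: [-0.2, 0.0, -0.7]
opening: 0.629
grasp_force: 63.5
```

Call:
{"method": "send_rows", "body": {"series": [[[0,0,0],[0,0,-1],0.6],[[0,0,0],[0,0,-1],0.6],[[0,0,0],[0,0,-2],0.6],[[0,0,0],[0,0,-2],0.6],[[0,0,0],[0,0,-2],0.6]]}}

```text
time_s: 7.4
eef_pos: [0.4888, -0.1003, 0.0193]
eef_rot: [0.0, 0.27, 0.963, -0.0]
wrist_force: [-0.1, 0.2, -0.9]
opening: 0.627
grasp_force: 63.5
```

Call:
{"method": "send_rows", "body": {"series": [[[0,0,0],[0,0,-1],0.6],[[0,0,0],[0,0,-1],0.6],[[0,0,0],[0,0,-1],0.6]]}}

```text
time_s: 7.78
eef_pos: [0.4888, -0.1003, 0.0191]
eef_rot: [-0.0, 0.27, 0.963, -0.0]
wrist_force: [-4.2, 2.0, 10.4]
opening: 0.624
grasp_force: 64.7
```

Call:
{"method": "send_rows", "body": {"series": [[[0,0,0],[0,0,0.5],-0.6],[[0,0,0],[0,0,0.5],-0.7],[[0,0,0],[0,0,0.5],-0.7],[[0,0,0],[0,0,20],-0.7],[[0,0,0],[0,0,60],-0.7],[[0,0,0],[-25,15,60],1],[[0,0,0],[-51,31,60],1],[[0,0,0],[-51,31,60],1],[[0,0,0],[-51,31,60],1],[[0,0,0],[-51,31,60],1]]}}

```text
time_s: 9.02
eef_pos: [0.4386, -0.0698, 0.0785]
eef_rot: [0.0, 0.27, 0.963, -0.0]
wrist_force: [0.2, -0.3, -0.3]
opening: 0.002
grasp_force: 0.0
```

Run:
```python
from h import *; from bench import camera,telemetry
o=telemetry.get_obs()
d=camera("wrist"); Rm,t=pose(d)
cv2.imwrite("pics/w4.png",d["pixels"][:,:,::-1])
a=np.radians(-31.3);u=np.array([np.cos(a),np.sin(a),0]);v=np.array([-u[1],u[0],0]);H=np.array([.575,-.1535,0])
im=rect(d,.028,.40,.60,-.22,0,2)
h=lambda p:np.round([(p-H)@u*1e3,(p-H)@v*1e3],1)
for r in cork(im,.6,0,2): print(np.round(r[0],4),np.round(r[1],1),round(r[2],1),h(np.array([*r[0],0])))
print("tcp",h(o["eef_pos"]),o["eef_pos"],o["eef_rot"],o["wrist_force"],o["opening"])
```

```text
[ 0.5708 -0.0115] [23.  49.5] 0.0 [-77.4 119.1]
tcp [-160.     0.7] [ 0.43863262 -0.06982022  0.07847788] [ 4.13747124e-04  2.69925650e-01  9.62881075e-01 -8.90055709e-05] [ 0.15616174 -0.3381574  -0.30189128] 0.0023651347792967674
```

View pics/w4.png

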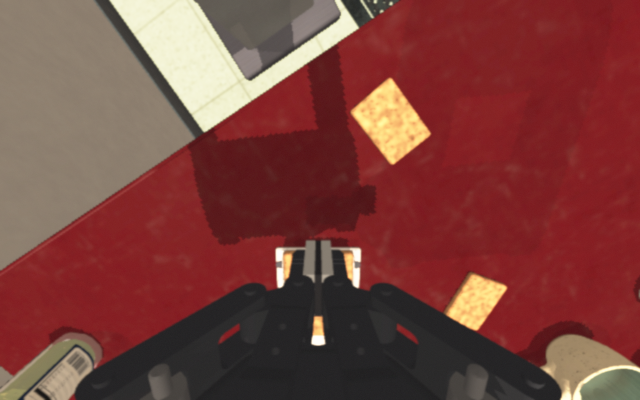

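The fingers are shut at (303..332, 245..285), directly behind the coaster's rear end (284..356, about 250), which lies straight on the table. I'll lower and push.

Call:
{"method": "send_rows", "body": {"series": [[[0,0,0],[0,0,-35],1],[[0,0,0],[0,0,-55],1],[[0,0,0],[0,0,-58],1],[[0,0,0],[4,-2.5,-58],1],[[0,0,0],[8.5,-5.2,-58],1],[[0,0,0],[12.8,-7.8,-58],1],[[0,0,0],[17.1,-10.4,-58],1],[[0,0,0],[23.9,-14.5,-58],1],[[0,0,0],[30.8,-18.7,-58],1],[[0,0,0],[30.8,-18.7,-58],1]]}}

```text
time_s: 10.32
eef_pos: [0.4694, -0.0885, 0.0204]
eef_rot: [0.0, 0.27, 0.963, -0.0]
wrist_force: [0.5, -0.5, 0.9]
opening: 0.005
grasp_force: 0.0
```

Run:
```python
from h import *; from bench import camera,telemetry
o=telemetry.get_obs()
a=np.radians(-31.3);u=np.array([np.cos(a),np.sin(a),0]);v=np.array([-u[1],u[0],0]);H=np.array([.575,-.1535,0])
h=lambda p:np.round([(p-H)@u*1e3,(p-H)@v*1e3],1)
print("tcp",h(o["eef_pos"]),o["eef_pos"],o["wrist_force"],o["wrist_force"]@u)
d=camera("scene"); c=proj(d,[.53,-.12,.03])[0].astype(int)
cv2.imwrite("pics/s5.png",cv2.resize(d["pixels"][c[1]-55:c[1]+55,c[0]-75:c[0]+75,::-1],None,fx=5,fy=5,interpolation=cv2.INTER_CUBIC))
```

```text
tcp [-124.     0.7] [ 0.46940786 -0.08851539  0.02041467] [ 0.53993648 -0.50963061  0.92123665] 0.7261163311961022
```

View pics/s5.png

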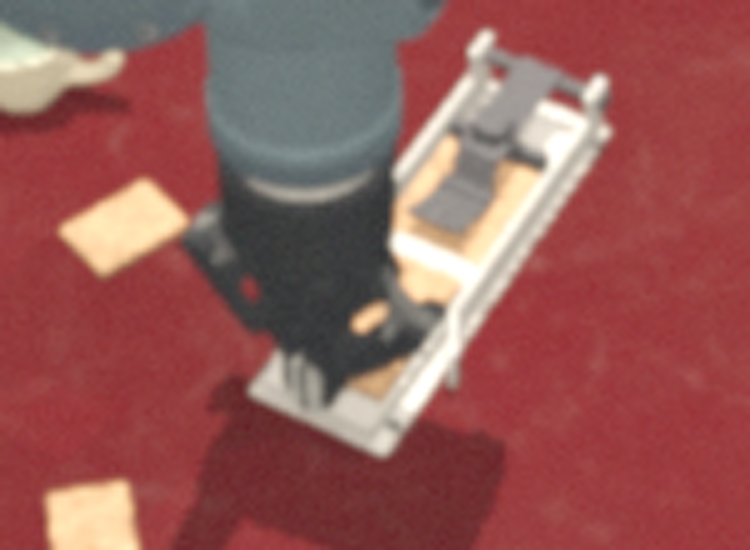

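The coaster is being pushed straight. Its rear is at about (370,385) by the fingers, and its front edge at about (435,270) is between the cheeks. I'll continue, more slowly under the arm.

Call:
{"method": "send_rows", "body": {"series": [[[0,0,0],[4.3,-2.6,0],1],[[0,0,0],[8.5,-5.2,0],1],[[0,0,0],[12.8,-7.8,0],1],[[0,0,0],[17.1,-10.4,0],1],[[0,0,0],[21.4,-13,0],1],[[0,0,0],[25.6,-15.6,0],1],[[0,0,0],[29.9,-18.2,0],1],[[0,0,0],[34.2,-20.8,0],1],[[0,0,0],[38.5,-23.4,0],1],[[0,0,0],[42.7,-26,0],1]]}}

```text
time_s: 11.62
eef_pos: [0.5114, -0.114, 0.0202]
eef_rot: [-0.0, 0.27, 0.963, 0.0]
wrist_force: [-2.4, 1.5, 1.2]
opening: -0.003
grasp_force: 1.6
```

Call:
{"method": "send_rows", "body": {"series": [[[0,0,0],[2.6,-1.6,0],1],[[0,0,0],[5.1,-3.1,0],1],[[0,0,0],[7.7,-4.7,0],1],[[0,0,0],[10.3,-6.2,0],1],[[0,0,0],[12.8,-7.8,0],1],[[0,0,0],[12.8,-7.8,0],1],[[0,0,0],[12.8,-7.8,0],1]]}}

```text
time_s: 12.5
eef_pos: [0.5246, -0.1221, 0.0204]
eef_rot: [0.001, 0.27, 0.963, -0.0]
wrist_force: [-0.0, 0.1, -0.6]
opening: 0.0
grasp_force: 0.0
```

```bash
cat > st.py <<'E'
from h import *; from bench import camera,telemetry
o=telemetry.get_obs()
a=np.radians(-31.3);u=np.array([np.cos(a),np.sin(a),0]);v=np.array([-u[1],u[0],0]);H=np.array([.575,-.1535,0])
h=lambda p:np.round([(p-H)@u*1e3,(p-H)@v*1e3],1)
print("tcp",h(o["eef_pos"]),o["eef_pos"],o["wrist_force"],"along",o["wrist_force"]@u,"lat",o["wrist_force"]@v)
E
python3 st.py
```

```text
tcp [-59.4   0.7] [ 0.52458868 -0.12207813  0.02044398] [-0.02286965  0.08701398 -0.56661538] along -0.06474660193162372 lat 0.06246864655732895
```

Call:
{"method": "send_rows", "body": {"series": [[[0,0,0],[1,-0.6,0],1],[[0,0,0],[2,-1.2,0],1],[[0,0,0],[3,-1.8,0],1],[[0,0,0],[4,-2.4,0],1],[[0,0,0],[5,-3,0],1],[[0,0,0],[6,-3.6,0],1],[[0,0,0],[7,-4.3,0],1],[[0,0,0],[8,-4.9,0],1],[[0,0,0],[8.5,-5.2,0],1]]}}

```text
time_s: 13.62
eef_pos: [0.5327, -0.1271, 0.0202]
eef_rot: [0.0, 0.27, 0.963, -0.0]
wrist_force: [-1.7, 0.8, 0.8]
opening: -0.001
grasp_force: 1.0
```

```bash
python3 st.py
python3 - <<'E'
from h import *; from bench import camera
d=camera("scene"); c=proj(d,[.55,-.14,.03])[0].astype(int)
cv2.imwrite("pics/s6.png",cv2.resize(d["pixels"][c[1]-55:c[1]+55,c[0]-75:c[0]+75,::-1],None,fx=5,fy=5,interpolation=cv2.INTER_CUBIC))
E
```

```text
tcp [-49.9   0.6] [ 0.53269735 -0.1270628   0.02024036] [-1.67555986  0.76652965  0.83070816] along -1.8299237269112534 lat -0.21551734182413068
```

View pics/s6.png

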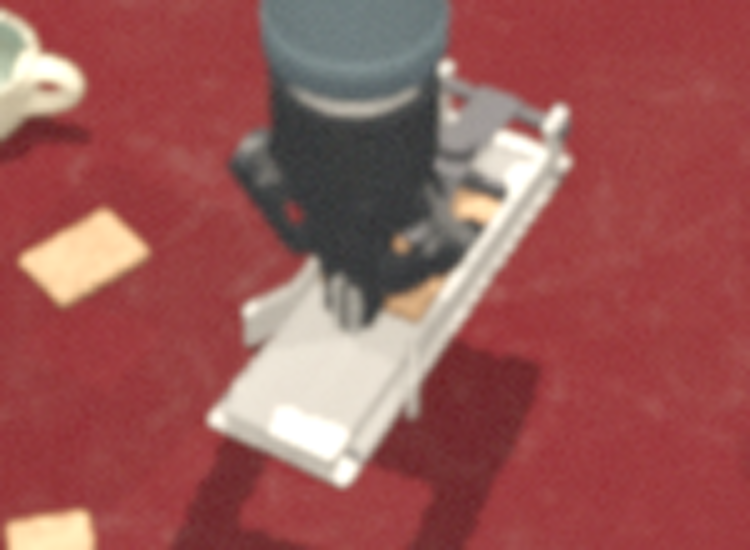

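The coaster is under the arm, with its rear edge at (400,315) between the cheeks. The push takes about 1.8 N. Now I'll feel for the backstop.

Call:
{"method": "send_rows", "body": {"series": [[[0,0,0],[0.4,-0.3,0],1],[[0,0,0],[0.9,-0.5,0],1],[[0,0,0],[1.3,-0.8,0],1],[[0,0,0],[1.7,-1,0],1],[[0,0,0],[2.1,-1.3,0],1],[[0,0,0],[2.6,-1.6,0],1]]}}

```text
time_s: 14.42
eef_pos: [0.5352, -0.1286, 0.0202]
eef_rot: [-0.0, 0.27, 0.963, -0.0]
wrist_force: [-1.0, -0.1, -0.8]
opening: -0.003
grasp_force: 0.6
```

Call:
{"method": "send_rows", "body": {"series": [[[0,0,0],[0.4,-0.3,0],1],[[0,0,0],[0.9,-0.5,0],1]]}}

```text
time_s: 14.68
eef_pos: [0.5361, -0.1291, 0.0203]
eef_rot: [-0.0, 0.27, 0.963, 0.0]
wrist_force: [-2.2, 0.3, -0.2]
opening: 0.002
grasp_force: 0.6
```

Call:
{"method": "send_rows", "body": {"series": [[[0,0,0],[0.4,-0.3,0],1],[[0,0,0],[0.9,-0.5,0],1]]}}

```text
time_s: 14.92
eef_pos: [0.537, -0.1296, 0.0203]
eef_rot: [-0.0, 0.27, 0.963, 0.0]
wrist_force: [-0.7, 0.8, -0.6]
opening: 0.005
grasp_force: 0.6
```

Call:
{"method": "send_rows", "body": {"series": [[[0,0,0],[0.4,-0.3,0],1],[[0,0,0],[0.9,-0.5,0],1]]}}

```text
time_s: 15.18
eef_pos: [0.5379, -0.1301, 0.0203]
eef_rot: [0.0, 0.27, 0.963, -0.0]
wrist_force: [-0.5, 1.3, -1.7]
opening: 0.002
grasp_force: 0.6
```

Call:
{"method": "send_rows", "body": {"series": [[[0,0,0],[0.4,-0.3,0],1],[[0,0,0],[0.9,-0.5,0],1]]}}

```text
time_s: 15.42
eef_pos: [0.5388, -0.1306, 0.0203]
eef_rot: [0.0, 0.27, 0.963, 0.0]
wrist_force: [-1.7, 0.2, -1.4]
opening: 0.001
grasp_force: 0.6
```

Call:
{"method": "send_rows", "body": {"series": [[[0,0,0],[0.4,-0.3,0],1],[[0,0,0],[0.9,-0.5,0],1]]}}

```text
time_s: 15.68
eef_pos: [0.5397, -0.1311, 0.0203]
eef_rot: [-0.0, 0.27, 0.963, -0.0]
wrist_force: [-0.4, 1.0, -1.2]
opening: -0.007
grasp_force: 0.6
```

Call:
{"method": "send_rows", "body": {"series": [[[0,0,0],[0.4,-0.3,0],1],[[0,0,0],[0.9,-0.5,0],1]]}}

```text
time_s: 15.92
eef_pos: [0.5406, -0.1316, 0.0203]
eef_rot: [0.0, 0.27, 0.963, 0.0]
wrist_force: [-0.9, 0.7, -1.0]
opening: -0.001
grasp_force: 0.6
```

Call:
{"method": "send_rows", "body": {"series": [[[0,0,0],[0.4,-0.3,0],1],[[0,0,0],[0.9,-0.5,0],1]]}}

```text
time_s: 16.18
eef_pos: [0.5415, -0.1321, 0.0203]
eef_rot: [-0.0, 0.27, 0.963, 0.0]
wrist_force: [-1.1, 0.6, -0.8]
opening: 0.001
grasp_force: 0.6
```

Call:
{"method": "send_rows", "body": {"series": [[[0,0,0],[0.4,-0.3,0],1],[[0,0,0],[0.9,-0.5,0],1]]}}

```text
time_s: 16.42
eef_pos: [0.5424, -0.1326, 0.0203]
eef_rot: [-0.0, 0.27, 0.963, -0.0]
wrist_force: [-1.7, 1.7, -1.2]
opening: 0.003
grasp_force: 0.6
```

Call:
{"method": "send_rows", "body": {"series": [[[0,0,0],[0.4,-0.3,0],1],[[0,0,0],[0.9,-0.5,0],1]]}}

```text
time_s: 16.68
eef_pos: [0.5429, -0.1329, 0.0201]
eef_rot: [-0.001, 0.27, 0.963, 0.0]
wrist_force: [-2.2, 2.2, 0.9]
opening: -0.003
grasp_force: 1.7
```

Call:
{"method": "send_rows", "body": {"series": [[[0,0,0],[0.4,-0.3,0],1],[[0,0,0],[0.4,-0.3,0],1]]}}

```text
time_s: 16.92
eef_pos: [0.5429, -0.1329, 0.0201]
eef_rot: [-0.001, 0.27, 0.963, 0.0]
wrist_force: [-4.0, 1.8, 1.6]
opening: -0.0
grasp_force: 2.6
```

Call:
{"method": "send_rows", "body": {"series": [[[0,0,0],[0.4,-0.3,0],1],[[0,0,0],[0.4,-0.3,0],1]]}}

```text
time_s: 17.18
eef_pos: [0.5429, -0.1329, 0.0201]
eef_rot: [-0.001, 0.27, 0.963, 0.0]
wrist_force: [-6.5, 3.2, 3.7]
opening: -0.002
grasp_force: 3.4
```

Call:
{"method": "send_rows", "body": {"series": [[[0,0,0],[0.4,-0.2,0],1],[[0,0,0],[0.4,-0.2,0],1],[[0,0,0],[0.4,-0.2,0],1]]}}

```text
time_s: 17.55
eef_pos: [0.5429, -0.1329, 0.0201]
eef_rot: [-0.002, 0.27, 0.963, 0.0]
wrist_force: [-8.0, 4.0, 5.8]
opening: -0.001
grasp_force: 4.2
```

```bash
python3 st.py
```

```text
tcp [-38.1   0.9] [ 0.54291459 -0.13291448  0.02006483] [-7.96399101  4.00574761  5.82524214] along -8.885964882220959 lat -0.7146991193464792
```

It has stalled at 8.9 N with no motion, so it's seated. I'll back off, rise and check.

Call:
{"method": "send_rows", "body": {"series": [[[0,0,0],[-2,1.2,0],1],[[0,0,0],[-10,6,0],1],[[0,0,0],[-26,16,0],1],[[0,0,0],[-34,21,40],1],[[0,0,0],[-51,31,90],1],[[0,0,0],[-90,60,140],1],[[0,0,0],[-120,110,150],1],[[0,0,0],[-120,160,150],1],[[0,0,0],[-120,210,150],1],[[0,0,0],[-120,210,150],1]]}}

```text
time_s: 18.8
eef_pos: [0.424, 0.0789, 0.1706]
eef_rot: [0.001, 0.267, 0.964, 0.0]
wrist_force: [-0.6, -0.1, 0.3]
opening: 0.002
grasp_force: 0.0
```

Run:
```python
from h import *; from bench import camera,spotter,telemetry
o=telemetry.get_obs(); print(o["time_s"],o["eef_pos"],o["wrist_force"])
a=np.radians(-31.3);u=np.array([np.cos(a),np.sin(a),0])
ims=[]
for c,k in(("scene",4),("top",4)):
    d=camera(c); p=proj(d,[.575,-.1535,.03])[0].astype(int)
    ims.append(cv2.resize(d["pixels"][p[1]-50:p[1]+50,p[0]-48:p[0]+48,::-1],None,fx=k,fy=k,interpolation=cv2.INTER_CUBIC))
    for t in("mug","tin","tumbler","jar"): print(c,t,[(np.round(r["xyz"],3).tolist(),round(r["conf"],2)) for r in spotter.landmark_of(t,c)[:1]])
cv2.imwrite("pics/f7.png",np.hstack(ims))
```

```text
18.8 [0.42404092 0.07887187 0.17064305] [-0.59055266 -0.10155879  0.28208986]
scene mug [([0.44, -0.35, -0.0], 0.24)]
scene tin [([0.531, -0.122, 0.015], 0.46)]
scene tumbler []
scene jar [([0.441, -0.351, 0.001], 0.92)]
top mug [([0.693, 0.052, 0.0], 0.83)]
top tin [([0.67, 0.168, 0.002], 0.74)]
top tumbler [([0.76, 0.142, -0.001], 0.79)]
top jar [([0.444, -0.347, -0.0], 0.59)]
```

View pics/f7.png

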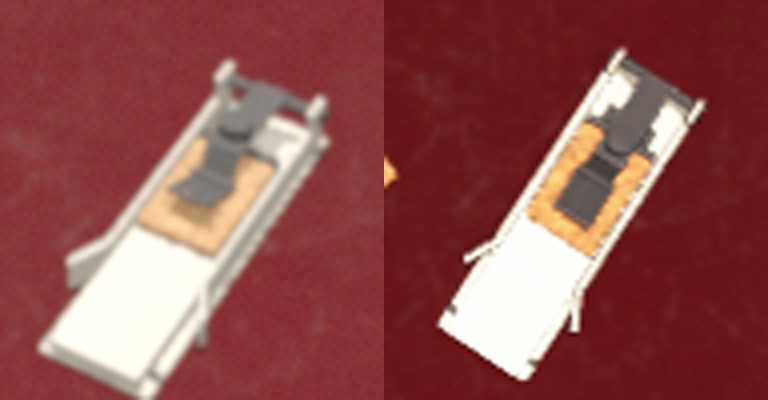

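The coaster lies flat under the arm: its rear edge is at (175,240) in the left panel, between the cheeks, and its front is against the dark backstop. The bystanders haven't moved.

```bash
python3 -c "
from bench import ctrl; print(ctrl.hand_in())"
```

```text
the job is handed in; nothing more can be done
None
```

The job is handed in, with no verdict returned: the 80 x 56 mm coaster is on top of the pile under the weighted arm, pressed against the backstop at about 9 N until it stopped moving, and the mug, tin, tumbler and jar still stand where they were.

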